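Hold a batten offcut in the corner of the bench hook

TASK

Take the lap-jointed batten offcut off the bench and set it upright on the bench hook, its long side flush against the fence and its full-height square end up against the stop block. Finish while holding it there with one firm diagonal push, down onto the board and into the fence at once, so a mate could drill it; do not let go. Leave the plain short block and the other things on the bench where they are.

Things in the scene. Friction and masses are not known exactly. Their poses are not given: they have to be found in the camera images.
- offcut_center (a point): Workpiece: wooden batten offcut 40 mm thick (x), 140 long (y), 60 tall (z), about 170 g. The point is the centre of its full-height part (40 x 100 x 60 mm), 30 mm above the underside, 50 mm from the square end at -y. At the +y end the last 40 mm is a half-lap step only 30 mm tall. Starts standing z up, +y within 0.5 rad of world +y. Grip from above across the 40 mm.
- offcut: The same batten offcut as a whole; origin at the centre of its 40 x 140 mm underside, same axes as above.
- hook: Bench hook, fixed to the bench: dark board 240 (x) by 300 (y) by 18 mm thick, with fence and stop block on top. Origin at the centre of its underside; x points to the fence, y along the fence away from the stop, z up; yaw within 0.35 rad of world. Seated, the offcut's axes are parallel to these and its centre point is at x +42, y -52, z +48 mm here.
- corner (a point): The inner corner where fence, stop block and board meet: in the hook's frame at x +62, y -102, z +18 mm. The fence face is the plane x = +62 through it, the stop face is the plane y = -102.
- hook_board: The hook's board (240 x 300 x 18 mm), top face 18 mm above the bench; same origin and axes as the hook. Rigid.
- hook_fence: The hook's fence: a wooden batten 48 mm wide, 300 mm long, standing 24 mm above the board (top 42 mm above the bench) along the board's far side; same origin and axes as the hook. It spans x +62 to +110 mm. Lower than the offcut, so a gripper finger can pass above it. Rigid.
- hook_stop: The hook's stop block: 48 mm wide, 110 mm long batten, standing 24 mm above the board, square to the fence at its -y end; same origin and axes as the hook. It spans y -150 to -102 mm. Rigid.
- block: Bystander: plain short wooden block of the same 40 x 60 mm section, only 80 mm long, without a step. Leave it. Origin at its underside's centre.
- hammer: Bystander: hammer lying on the bench.
- drill: Bystander: cordless drill lying on its side.
- tin: Bystander: open steel tin, 72 mm across, 60 mm tall; origin at its underside's centre.
- tape: Bystander: grey tape-measure case, 70 x 35 x 65 mm.
Not all that is in view belongs to the job. What is shaped like the offcut but blue is not meant.

How it is judged:
By the outcome, as a careful person would: the job done as asked, in the order asked, and still so for the second after the job is handed in, while the arm keeps its last pose, push and grip.
It also fails if it takes over 45 s, if anything falls off the work surface, if the arm or the gripper's body presses on something with over 40 N, if the wrist force passes 120 N, or if a joint passes its speed limit or range.

ROBOT

A 7-joint arm with a two-finger parallel gripper is mounted at the origin on the work surface. World frame = base frame: x ahead of the robot, y to its left, z up, the work surface at z = 0. Lengths are in m, angles in rad, forces in N, time in s.
With the tool pointing down it reaches from about 0.4 to 0.85 m from the base axis. Payload 10.4 kg.
Tool frame: the origin (TCP) lies midway between the tips of the shut fingers; the grasp point (between the pads) lies 19 mm behind it (manip.hold_point_z is the distance from the TCP to the grasp point, in m); z points along the fingers, y is the line along which they close (so a half turn about z gives the same grasp; the last joint's range is limited). The gripper opens to 85 mm and grips with 20 to 120 N. Pads are 22 mm wide; open, the fingers measure 114 mm over their backs; the gripper's body (76 mm by 85 mm) begins 54 mm behind the grasp point. The pads swing forward as they close: fully open they stand 13 mm farther back than shut.
Start: joints at [1.095, 0.332, -0.065, 1.46, 0.022, 1.35, -0.088], TCP at [0.273, -0.562, 0.231] pointing down, gripper open.
Joint ranges: [-2.6, 2.6], [-0.5, 2.12], [-1.47, 1.34], [0.16, 2.42], [-1.27, 4.41], [0.06, 2.06], [-2.6, 2.6]. Speed limits (rad/s): [2.22, 2.22, 2.79, 2.79, 3.14, 3.14, 3.14].

INTERFACE

Orientations are given as a unit quaternion [x, y, z, w].
In Python, from workcell import manip, eyes, job gives the robot as it stands.
- The arm moves only by the shell command python3 -m crank 'ROWS' [FORCE]. ROWS is JSON, a list that holds one entry, the list of rows, each a list of 7 numbers: the finger opening in cm, from 0 to 8.54, then the shift along the world's x, y, z in cm, then the turn, a rotation vector about the world's x, y, z in degrees. In form: [[[hand, x, y, z, ax, ay, az], ...]]. A call has 1 to 20 rows; each row shifts and turns the commanded pose from where the row before left it; what a row does not reach is not made up. A row lasts 1/8 s, in which the tool goes at most 62.5 mm and 10.7 degrees, less where a joint would pass 70% of its speed; a pose out of reach is approached as far as the arm can. A call with a gripper value outside its range is refused whole. The fingers move at their own pace and stop on an object; FORCE is the grip in N (left out, the last holds). Time passes only in rows, so rows that do not move let the fingers close. It gives the time, the measured TCP pose, the force, the opening and the grip force at its end, in the units of the state.
- manip.get_obs(): the state, without advancing time (a new reading comes with each control period).
- eyes.camera(name): name is "side" or "top" or "wrist"; returns (picture, depth): 400x640x3 uint8, red, green, blue; 400x640 float32, m along the optical axis (not along the pixel's ray), 0 where there is no reading.
- eyes.camera_params(name): a dict with "fx", "fy", "cx", "cy" (pixels), "world_from_camera" (4x4, takes a point from camera to world coordinates); the wrist camera has in their place "hand_eye" (4x4, takes a point from camera to tool coordinates, whose origin is the TCP and whose axes are the flange's). Camera axes: x right, y down, z forward; pixel columns grow to the right and rows downward; lengths in m; the calibration is good to about 2 mm. A picture is of the moment at which its call begins: read the wrist's pose just before it. camera_params takes no time and is no camera call.
- job.hand_in(): hands the job in; it is judged then, once.
The state is a dict: "clock": time; "joint_pos": joint angles; "joint_velocities": joint speeds; "tau": joint torques, N m; "position": TCP position; "ee_rot": TCP orientation; "ft_force": force on the tool from outside, world axes, zero at the start; "torque": the same for the moment, N m; "grip_width": opening from 0.0 (shut) to 1.0 (fully open); "grasp_force": force on a finger pad.
Only numpy, scipy, OpenCV 4.12 (cv2) and the standard library are available. Lean on these libraries where they do the work, as an engineer would, in place of code of your own. Each camera call takes 0.05 s, during which the arm holds its last target. There are 200 camera calls.

## Working session

There is one attempt and no reset: what is moved stays moved. The work goes in short steps, Python scripts to look and compute and a shell command to move; the robot and the scene stay as the last step left them, time stands still between calls to the robot, and variables do not carry over. Pictures are saved under pics/ and viewed, at most 10 in all, crops included, and the job is handed in when it is done.

```bash
mkdir -p pics; ls
python3 - <<'E'
from workcell import manip, eyes, job
import cv2,numpy as np
o=manip.get_obs();print(o)
for n in("top","side"):
    p,d=eyes.camera(n);cv2.imwrite(f"pics/{n}0.png",p[:,:,::-1]);np.savez(f"{n}0.npz",p=p,d=d)
    print(eyes.camera_params(n), (d>0).mean())
print(eyes.camera_params("wrist"))
E
```

```text
pics
{'clock': 0.0, 'joint_pos': array([ 1.09538505,  0.3328707 , -0.06468619,  1.46094854,  0.02161123,
        1.34994765, -0.0885246 ]), 'joint_velocities': array([ 0.00035679,  0.00044587,  0.00285659,  0.00021931, -0.00047913,
       -0.00080537,  0.00118485]), 'tau': array([ 8.49267853e-04, -6.25449228e+01,  5.04323957e-02, -3.91608310e+01,
        1.64405216e-02,  9.75245086e-03,  8.44365815e-06]), 'position': array([ 0.27324453, -0.56166626,  0.23051321]), 'ee_rot': array([ 9.74480847e-01,  2.24469445e-01, -2.07806921e-04, -7.09412550e-04]), 'ft_force': array([ 0.49947145, -0.30096115,  0.33822903]), 'torque': array([-0.0011651 , -0.00493162, -0.00212945]), 'grasp_force': 0.0, 'grip_width': 1.001463836556482}
{'fx': 463.4378592294994, 'fy': 463.4378592294994, 'cx': 319.5100747885332, 'cy': 195.67009301329333, 'world_from_camera': array([[-0.02449889, -0.9931565 ,  0.11419266,  0.33687652],
       [-0.99965315,  0.02323326, -0.01240125,  0.0874255 ],
       [ 0.00966332, -0.11445686, -0.99338122,  1.4377826 ],
       [ 0.        ,  0.        ,  0.        ,  1.        ]])} 0.99588671875
{'fx': 408.99063452557544, 'fy': 408.99063452557544, 'cx': 323.3486941199264, 'cy': 201.1677373244989, 'world_from_camera': array([[-0.889042  , -0.33782394,  0.30899726,  0.14838207],
       [-0.45778697,  0.66473003, -0.590394  ,  0.76885752],
       [-0.00595052, -0.66633999, -0.74562431,  0.93489356],
       [ 0.        ,  0.        ,  0.        ,  1.        ]])} 0.9959296875
{'fx': 313.2249694915408, 'fy': 313.2249694915408, 'cx': 315.9008202847637, 'cy': 204.09487745149525, 'hand_eye': array([[ 4.40999570e-06, -9.59128042e-01, -2.82972435e-01,
         7.20235364e-02],
       [ 9.99999955e-01, -8.03843480e-05,  2.88045292e-04,
         2.02913014e-04],
       [-2.99018872e-04, -2.82972424e-01,  9.59127999e-01,
        -1.42953144e-01],
       [ 0.00000000e+00,  0.00000000e+00,  0.00000000e+00,
         1.00000000e+00]])}
```

View pics/top0.png

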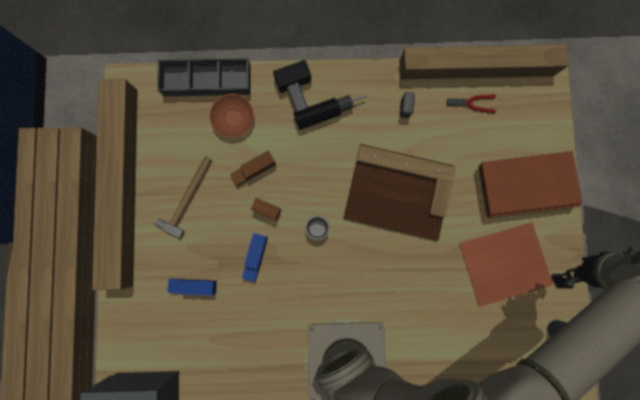

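View pics/side0.png

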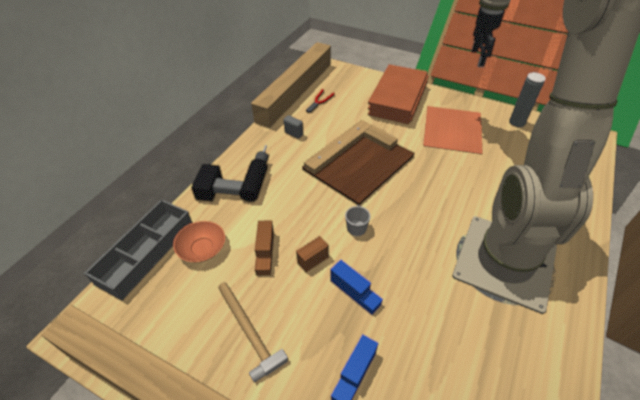

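The top view shows the offcut at about (253,168), with its step at lower left (237,178). The short block is at (265,210) and the hook at (400,192), its stop on the right at (441,197). The side view agrees: offcut (264,247), hook (358,160). Next I'll measure both from the two depth views.

```bash
cat > h.py <<'E'
from workcell import manip, eyes
import numpy as np, cv2
from scipy.spatial.transform import Rotation as R
def world(d,n,T=None):
    c=eyes.camera_params(n); T=c["world_from_camera"] if T is None else T
    v,u=np.mgrid[:400,:640]
    P=np.stack([(u-c["cx"])/c["fx"]*d,(v-c["cy"])/c["fy"]*d,d],-1)
    return P@T[:3,:3].T+T[:3,3]
def rect(P,lo,hi,x,y):
    m=(P[...,2]>lo)&(P[...,2]<hi)&(P[...,0]>x[0])&(P[...,0]<x[1])&(P[...,1]>y[0])&(P[...,1]<y[1])
    q=P[m]; c,s,a=cv2.minAreaRect((q[:,:2]*1000).astype(np.float32))
    print(len(q),"c",np.round(c,1),"size",np.round(s,1),"ang",round(a,1),"medz",np.round(np.median(q[:,2])*1000,1)); return q
E
python3 - <<'E'
from h import *
for n in("top","side"):
    f=np.load(n+"0.npz");P=world(f["d"],n);print(n)
    if n=="top":
        for k,(u,v) in dict(off=(257,163),step=(238,179),block=(265,210),board=(395,200),fence=(405,160),stop=(441,197)).items(): print(k,P[v,u].round(3))
        o=P[165,253];b=P[195,398]
    ox=(o[0]-.09,o[0]+.085);oy=(o[1]-.1,o[1]+.1)
    rect(P,.05,.075,ox,oy);rect(P,.02,.04,ox,oy);rect(P,.015,.075,ox,oy)
    bx=(b[0]-.2,b[0]+.2);by=(b[1]-.22,b[1]+.2)
    rect(P,.012,.026,bx,by);rect(P,.034,.05,bx,by);rect(P,.012,.05,bx,by)
E
```

```text
top
off [0.599 0.256 0.059]
step [0.556 0.318 0.032]
block [0.456 0.234 0.058]
board [ 0.481 -0.163  0.019]
fence [ 0.602 -0.195  0.04 ]
stop [ 0.485 -0.299  0.041]
459 c [598.5 256.8] size [ 42.1 100.2] ang 29.1 medz 59.8
212 c [589.3 274.4] size [ 42.  139.2] ang 28.2 medz 30.3
705 c [588.8 274. ] size [ 42.6 139.4] ang 28.0 medz 57.6
5157 c [ 509.  -175.6] size [300.2 240.8] ang 75.4 medz 17.9
2103 c [ 540.7 -183.8] size [301.5 159.3] ang 74.8 medz 41.6
7365 c [ 508.9 -176.1] size [301.2 240.8] ang 75.4 medz 19.5
side
486 c [598.7 257. ] size [ 40.4 101.3] ang 28.5 medz 59.2
297 c [589.  274.8] size [ 40.3 138.7] ang 28.2 medz 29.2
862 c [589.5 274.2] size [ 40.6 140.3] ang 28.3 medz 56.7
3501 c [ 508.  -173.7] size [303.9 240.4] ang 75.0 medz 17.1
1245 c [ 542.  -184.4] size [305.4 158.2] ang 73.7 medz 40.9
4920 c [ 507.8 -174.4] size [305.3 240.4] ang 75.0 medz 18.2
```

```bash
python3 -m crank '[[[8.5,1.63,4.09,-0.2,0,0,4.62],[8.5,1.63,4.09,-0.2,0,0,4.62],[8.5,1.63,4.09,-0.2,0,0,4.62],[8.5,1.63,4.09,-0.2,0,0,4.62],[8.5,1.63,4.09,-0.2,0,0,4.62],[8.5,1.63,4.09,-0.2,0,0,4.62],[8.5,1.63,4.09,-0.2,0,0,4.62],[8.5,1.63,4.09,-0.2,0,0,4.62],[8.5,1.63,4.09,-0.2,0,0,4.62],[8.5,1.63,4.09,-0.2,0,0,4.62],[8.5,1.63,4.09,-0.2,0,0,4.62],[8.5,1.63,4.09,-0.2,0,0,4.62],[8.5,1.63,4.09,-0.2,0,0,4.62],[8.5,1.63,4.09,-0.2,0,0,4.62],[8.5,1.63,4.09,-0.2,0,0,4.62],[8.5,1.63,4.09,-0.2,0,0,4.62],[8.5,1.63,4.09,-0.2,0,0,4.62],[8.5,1.63,4.09,-0.2,0,0,4.62],[8.5,1.63,4.09,-0.2,0,0,4.62],[8.5,1.63,4.09,-0.2,0,0,4.62]]]' 40
cat >> h.py <<'E'
def tool():
    o=manip.get_obs();r=R.from_quat(o["ee_rot"]);y=r.apply([0,1,0]);z=r.apply([0,0,1])
    print("t",round(o["clock"],2),"tcp",(o["position"]*1000).round(1),"yaw_y",np.degrees(np.arctan2(y[1],y[0])).round(2),"z",z.round(3),"F",o["ft_force"].round(1),"w",round(o["grip_width"]*85.4,1),"g",round(o["grasp_force"],1),"j",o["joint_pos"].round(2))
    T=np.eye(4);T[:3,:3]=r.as_matrix();T[:3,3]=o["position"];return T
def wrist(name):
    T=tool()@eyes.camera_params("wrist")["hand_eye"];p,d=eyes.camera("wrist");cv2.imwrite(f"pics/{name}.png",p[:,:,::-1]);return p,world(d,"wrist",T)
E
python3 -c "
from h import *
p,P=wrist('w1')
for x in [((.5,.68),(.16,.36))]:
  rect(P,.05,.075,*x);rect(P,.02,.04,*x)
"
```

```text
clock: 2.6
position: [0.5999, 0.2569, 0.1907]
ee_rot: [0.512, 0.859, -0.0, -0.0]
ft_force: [0.8, -1.4, -0.2]
grip_width: 0.991
grasp_force: 0.0
t 2.6 tcp [599.9 256.9 190.7] yaw_y 28.46 z [-0.001 -0.    -1.   ] F [ 0.8 -1.4 -0.2] w 84.6 g 0.0 j [ 0.07  0.53 -0.77  1.4   0.37  1.36 -0.21]
4777 c [600.6 254. ] size [ 40.  100.6] ang 28.2 medz 60.4
1965 c [567.4 315.8] size [40.  40.2] ang 28.4 medz 30.4
```

Wrist depth gives the offcut centre at (600.6, 254) mm with its top at 60.4 mm, within 3 mm of the fixed cameras. Going down to grasp.

```bash
python3 -m crank '[[[8.5,0,-0.1,-3,0,0,0],[8.5,0,0,-3,0,0,0],[8.5,0,0,-3,0,0,0],[8.5,0,0,-3,0,0,0],[8.5,0,0,-2.3,0,0,0],[8.5,0,0,-1.9,0,0,0],[8.5,0,0,0,0,0,0],[3,0,0,0,0,0,0],[3,0,0,0,0,0,0],[3,0,0,0,0,0,0],[3,0,0,0,0,0,0],[3,0,0,0,0,0,0],[3,0,0,0,0,0,0],[3,0,0,0,0,0,0]]]' 60; python3 -c "
from h import *
tool()"
```

```text
clock: 4.4
position: [0.6001, 0.2553, 0.0305]
ee_rot: [0.512, 0.859, 0.001, 0.001]
ft_force: [0.3, -0.3, 6.6]
grip_width: 0.462
grasp_force: 61.5
t 4.4 tcp [600.1 255.3  30.5] yaw_y 28.34 z [ 0.002  0.001 -1.   ] F [ 0.3 -0.3  6.6] w 39.5 g 61.5 j [ 0.04  0.67 -0.7   1.55  0.47  1.09 -0.29]
```

```bash
python3 -m crank '[[[3,0,0,1.5,0,0,0],[3,0,0,3,0,0,0],[3,0,0,3,0,0,0],[3,0,0,2.5,0,0,0],[3,-0.6,-4,0,0,0,-3.6],[3,-0.6,-4,0,0,0,-3.6],[3,-0.6,-4,0,0,0,-3.6],[3,-0.6,-4,0,0,0,-3.6],[3,-0.6,-4,0,0,0,-3.6],[3,-0.6,-4,0,0,0,-3.6],[3,-0.6,-4,0,0,0,-3.6],[3,-0.6,-4,0,0,0,-3.6],[3,-0.6,-4,0,0,0,-3.6],[3,-0.6,-4,0,0,0,-3.6],[3,-0.6,-4,0,0,0,-3.6],[3,-0.5,-4,0,0,0,-3.6],[3,0,0,0,0,0,0],[3,0,0,0,0,0,0]]]'; python3 -c "
from h import *
p,P=wrist('w2')
B=P.copy(); 
x=((.3,.75),(-.4,.05))
rect(P,.034,.05,*x);rect(P,.012,.026,*x);
T=tool();L=(P-T[:3,3])@T[:3,:3]
q=rect(L,-.045,-.02,(-.12,.12),(-.06,.06));q=rect(L,-.02,.012,(-.12,.12),(-.03,.03))
for n in('top','side'):
  p,d=eyes.camera(n);P=world(d,n);cv2.imwrite(f'pics/{n}2.png',p[:,:,::-1]);rect(P,.118,.14,x[0],x[1])
"
```

```text
clock: 6.65
position: [0.5285, -0.2243, 0.1297]
ee_rot: [0.792, 0.61, 0.0, -0.0]
ft_force: [0.4, 0.5, -2.0]
grip_width: 0.458
grasp_force: 61.0
t 6.65 tcp [ 528.5 -224.3  129.7] yaw_y -14.81 z [ 0.     0.001 -1.   ] F [ 0.4  0.5 -2. ] w 39.1 g 61.0 j [ 0.74  0.34 -0.51  1.7   0.18  1.14 -0.07]
17919 c [ 593.4 -245.4] size [291.1 201.1] ang 47.3 medz 42.4
46492 c [ 566.3 -207.8] size [246.6 364.1] ang 75.4 medz 18.4
t 6.7 tcp [ 528.7 -223.7  129.7] yaw_y -14.75 z [ 0.     0.001 -1.   ] F [-0.5  0.2 -2.2] w 38.9 g 61.0 j [ 0.74  0.34 -0.51  1.7   0.18  1.14 -0.07]
20557 c [9.2 1.6] size [87.3 74. ] ang 26.9 medz -30.1
9611 c [47.1  0.2] size [83.4 59.9] ang 0.2 medz -0.1
240 c [ 535.3 -175.2] size [88.7 43. ] ang 67.9 medz 128.7
266 c [ 527.6 -201.2] size [144.7  46.8] ang 67.5 medz 128.3
```

View pics/w2.png

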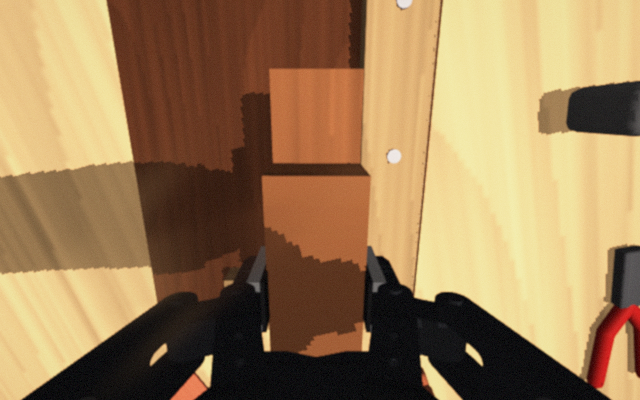

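The wrist view shows the offcut gripped: step at (316,115), full-height top at (315,230). It runs parallel to the fence, whose inner edge is near x≈363. Measuring its offset to the fence and hook in the tool frame.

```bash
python3 -c "
from h import *
p,P=wrist('w3');T=tool();L=(P-T[:3,3])@T[:3,:3]*1000
W=P*1000
def edge(m,f,lab):
  xs=[];ys=[]
  for a in np.arange(20,160,4):
    k=m&(abs(L[...,0]-a)<2)
    if k.sum()>15: xs.append(a);ys.append(f(L[...,1][k]))
  if len(xs)<3: print(lab,len(xs));return
  s,c=np.polyfit(xs,ys,1);print(lab,'y0',round(c,1),'slope deg',round(np.degrees(np.arctan(s)),2),'range',xs[0],xs[-1],'res',np.std(np.array(ys)-s*np.array(xs)-c).round(2))
lo=lambda q:np.percentile(q,1);hi=lambda q:np.percentile(q,99)
fe=(W[...,2]>36)&(W[...,2]<48)&(L[...,1]>0)&(L[...,1]<80)
edge(fe,lo,'fence in');edge(fe,hi,'fence out')
bd=(W[...,2]>12)&(W[...,2]<26)&(L[...,1]<40);edge(bd,lo,'board near')
st=(abs(L[...,2])<6)&(abs(L[...,1])<35);edge(st,lo,'step lo');edge(st,hi,'step hi')
to=(abs(L[...,2]+30)<6)&(abs(L[...,1])<26)&(L[...,0]>15);edge(to,lo,'top lo');edge(to,hi,'top hi')
k=st&(abs(L[...,1])<10);print('step x',np.percentile(L[...,0][k],[1,99]),'z',np.median(L[...,2][k]))
k=to&(abs(L[...,1])<10);print('top x',np.percentile(L[...,0][k],[1,99]),'z',np.median(L[...,2][k]))
k=bd&(L[...,1]<-20);
for m,n in((fe,'fe'),(bd,'bd')):print(n,'far end x',np.percentile(L[...,0][m],99.5))
"
```

```text
t 6.8 tcp [ 528.8 -223.7  129.6] yaw_y -14.73 z [ 0.  0. -1.] F [ 0.2  0.8 -1.3] w 39.4 g 61.0 j [ 0.74  0.34 -0.51  1.7   0.18  1.14 -0.07]
t 6.85 tcp [ 528.8 -223.9  129.5] yaw_y -14.74 z [ 0.  0. -1.] F [ 0.3  0.5 -1.9] w 39.4 g 61.0 j [ 0.74  0.34 -0.51  1.7   0.18  1.14 -0.07]
fence in y0 36.7 slope deg -2.27 range 20 140 res 1.84
fence out y0 79.4 slope deg -0.05 range 20 140 res 0.14
board near y0 -148.2 slope deg 0.32 range 20 148 res 0.22
step lo y0 -19.6 slope deg 0.12 range 48 88 res 0.1
step hi y0 19.5 slope deg 0.21 range 48 88 res 0.07
top lo y0 -19.6 slope deg -0.02 range 20 48 res 0.04
top hi y0 19.3 slope deg 0.4 range 20 48 res 0.07
step x [49.32499962 89.10724942] z -0.06942950426669028
top x [15.35858719 49.48218525] z -30.026842701033253
fe far end x 140.35035910925194
bd far end x 147.7394297672884
```

```bash
python3 -m crank '[[[3,0,0,-2.5,0,0,0],[3,0,0,-2.5,0,0,0],[3,0,0,-2,0,0,0],[3,0,0,-0.9,0,0,0],[3,0,0,0,0,0,0],[3,-0.13,-0.48,0,0,0,0],[3,-0.05,-0.19,0,0,0,0],[3,0,0,0,0,0,0]]]'; python3 -c "
from h import *
tool()"
```

```text
clock: 7.85
position: [0.5268, -0.2323, 0.0508]
ee_rot: [0.793, 0.609, 0.0, 0.0]
ft_force: [0.0, 0.3, -1.8]
grip_width: 0.457
grasp_force: 61.1
t 7.85 tcp [ 526.8 -232.3   50.8] yaw_y -14.89 z [ 0.001 -0.    -1.   ] F [ 0.   0.3 -1.8] w 39.0 g 61.1 j [ 0.73  0.44 -0.48  1.76  0.24  1.   -0.1 ]
```

```bash
python3 -m crank '[[[3,0.4,-0.1,-0.1,0,0,0],[3,0.3,-0.08,0,0,0,0],[3,0,0,0,0,0,0]]]'; for i in 1 2; do python3 -m crank '[[[3,0.19,-0.05,0,0,0,0],[3,0,0,0,0,0,0]]]'; done
```

```text
clock: 8.22
position: [0.534, -0.2334, 0.0493]
ee_rot: [0.793, 0.61, 0.0, -0.0]
ft_force: [-0.1, -0.1, -1.6]
grip_width: 0.461
grasp_force: 61.1
clock: 8.48
position: [0.5357, -0.234, 0.0493]
ee_rot: [0.793, 0.61, 0.0, 0.0]
ft_force: [0.5, -0.3, -1.9]
grip_width: 0.461
grasp_force: 61.1
clock: 8.72
position: [0.5376, -0.2345, 0.0493]
ee_rot: [0.793, 0.61, 0.0, 0.0]
ft_force: [-0.9, -0.0, -2.6]
grip_width: 0.459
grasp_force: 61.1
```

```bash
for i in 1 2 3; do python3 -m crank '[[[3,0.1,-0.026,0,0,0,0],[3,0,0,0,0,0,0]]]' | grep -E "posi|ft"; done
```

```text
position: [0.5384, -0.2348, 0.0493]
ft_force: [-1.1, 0.5, -2.3]
position: [0.5387, -0.235, 0.0491]
ft_force: [-4.0, 0.2, 0.6]
position: [0.5389, -0.2351, 0.0489]
ft_force: [-8.3, 1.8, 2.5]
```

```bash
for i in 1 2 3 4; do python3 -m crank '[[[3,-0.026,-0.1,0,0,0,0],[3,0,0,0,0,0,0]]]' | grep -E "posi|ft"; done
```

```text
position: [0.5389, -0.2352, 0.0488]
ft_force: [-7.1, 4.3, 1.9]
position: [0.5389, -0.2354, 0.0486]
ft_force: [-6.2, 5.9, 0.1]
position: [0.5387, -0.2362, 0.0485]
ft_force: [-5.3, 6.1, -1.0]
position: [0.5385, -0.237, 0.0485]
ft_force: [-5.3, 6.5, -0.8]
```

```bash
for i in 1 2 3; do python3 -m crank '[[[3,-0.026,-0.1,0,0,0,0],[3,0,0,0,0,0,0]]]' | grep -E "posi|ft"; done; python3 -c "
from h import *
tool()"
```

```text
position: [0.5383, -0.2379, 0.0485]
ft_force: [-4.6, 6.1, -0.2]
position: [0.5383, -0.2379, 0.0485]
ft_force: [-3.8, 9.7, -0.4]
position: [0.5383, -0.2379, 0.0486]
ft_force: [-4.4, 12.8, -0.8]
t 11.22 tcp [ 538.3 -237.9   48.6] yaw_y -14.65 z [-0.002  0.005 -1.   ] F [-4.4 12.8 -0.8] w 39.2 g 61.4 j [ 0.73  0.47 -0.48  1.73  0.24  1.01 -0.09]
```

```bash
for i in 1 2 3 4; do python3 -m crank '[[[3,0,0,-0.1,0,0,0],[3,0,0,0,0,0,0]]]' | grep -E "posi|ft"; done; python3 -c "
from h import *
tool()"
```

```text
position: [0.5383, -0.2379, 0.0485]
ft_force: [-9.5, 14.0, 10.0]
position: [0.5383, -0.2379, 0.0484]
ft_force: [-13.8, 16.1, 20.0]
position: [0.5384, -0.2379, 0.0483]
ft_force: [-17.8, 18.1, 30.3]
position: [0.5384, -0.2378, 0.0483]
ft_force: [-21.8, 19.1, 40.0]
t 12.22 tcp [ 538.4 -237.8   48.3] yaw_y -14.65 z [-0.003  0.003 -1.   ] F [-21.8  19.1  40. ] w 39.2 g 66.4 j [ 0.73  0.47 -0.48  1.73  0.24  1.01 -0.09]
```

Seated: solid contact on fence, stop and board. I'll trim to a balanced diagonal push and check it from the cameras.

```bash
python3 -m crank '[[[3,0.14,0.06,-0.1,0,0,0],[3,0,0,0.2,0,0,0],[3,0,0,0,0,0,0],[3,0,0,0,0,0,0]]]' | grep -E "posi|ft"; python3 -c "
from h import *
p,P=wrist('w4');T=tool()
x=((.44,.62),(-.34,-.1))
for n in('top','side'):
  p,d=eyes.camera(n);P=world(d,n);cv2.imwrite(f'pics/{n}4.png',p[:,:,::-1]);rect(P,.072,.082,*x)
tool()
cv2.imwrite('pics/s4c.png',cv2.resize(p[80:230,250:450,::-1],(800,600)))
"
```

```text
position: [0.5384, -0.2378, 0.0483]
ft_force: [-24.0, 16.9, 33.7]
t 12.72 tcp [ 538.4 -237.8   48.3] yaw_y -14.67 z [-0.005  0.003 -1.   ] F [-24.   16.9  33.7] w 38.7 g 65.9 j [ 0.72  0.47 -0.48  1.72  0.24  1.01 -0.1 ]
t 12.78 tcp [ 538.4 -237.9   48.3] yaw_y -14.68 z [-0.005  0.003 -1.   ] F [-24.4  16.8  34.8] w 39.0 g 65.9 j [ 0.72  0.47 -0.47  1.72  0.24  1.01 -0.1 ]
160 c [ 537.1 -206.9] size [43.5 52.9] ang 76.9 medz 77.2
184 c [ 536.2 -235.3] size [101.7  62.5] ang 63.3 medz 77.1
t 12.88 tcp [ 538.4 -237.9   48.3] yaw_y -14.67 z [-0.005  0.003 -1.   ] F [-25.3  18.   35.5] w 39.2 g 65.9 j [ 0.72  0.47 -0.48  1.72  0.24  1.01 -0.1 ]
```

View pics/w4.png

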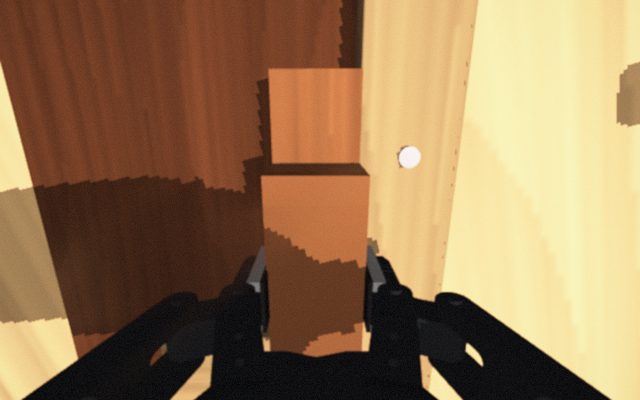

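View pics/s4c.png

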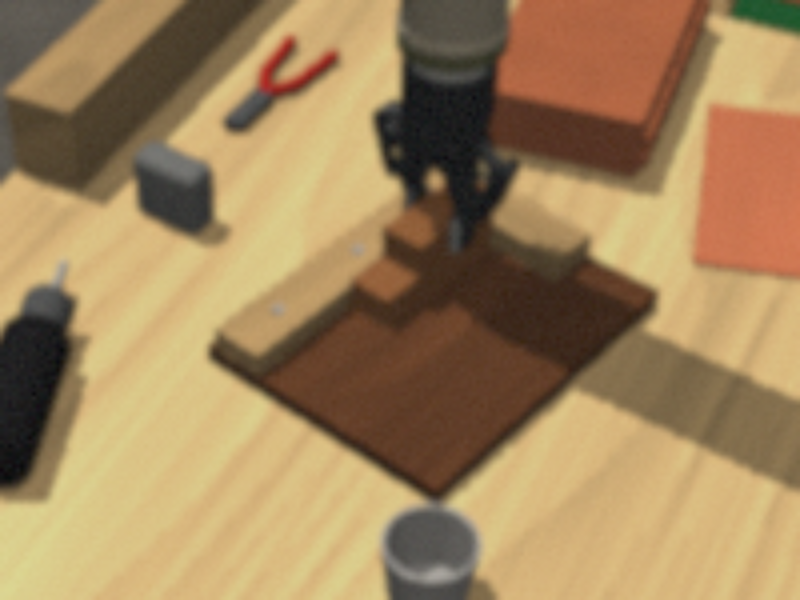

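The wrist view shows the step's right edge (x≈361, rows 68–160) in line with the fence's inner edge (362,0), with no dark gap. The side crop shows the offcut upright in the corner between fence and stop, both fingers clear of the fence. The push is about 35 N down, 28 N into the fence and 10 N into the stop. I'll let it settle, then hand in.

```bash
python3 -m crank '[[[3,0,0,0,0,0,0],[3,0,0,0,0,0,0],[3,0,0,0,0,0,0],[3,0,0,0,0,0,0]]]' | grep -E "clock|posi|ft|grasp" && python3 -c "
from workcell import job
print(job.hand_in())"
```

```text
clock: 13.38
position: [0.5384, -0.2379, 0.0483]
ft_force: [-23.9, 17.3, 34.4]
grasp_force: 65.9
the job is handed in; nothing more can be done
None
```

The offcut is upright on the hook, flush to the fence with its square end against the stop, and still held by one diagonal push (about 34 N down, 28 N into the fence); I handed the job in at 13.4 s and left the block and other things alone.

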